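Unbolt a guarded sample tray and draw it out with a hooked rod

TASK

The sample tray is bolted shut under the wire guard, where the gripper cannot go. Take the hooked rod by its handle, use the hook to slide the bolt fully back to its left stop, then hook the tray by its finger hole and draw it fully out to its stop without tipping or spilling the two samples in it. Then put the rod back on its stand as it lay and let go; keep the robot itself off the dock, and leave the other things on the worktop alone.

Things in the scene. Friction and masses are not known exactly. Their poses are not given: they have to be found in the camera images.
- dock: Fixed dark board 260 x 250 x 12 mm under a wire guard. Origin on the worktop; x away from the robot, y left, z up. Board x -150..110, y -80..170 mm. Guard x -105..110, y -75..165: 8 mm corner posts, a roof of wires 24 to 44 mm apart centred 130 mm over the worktop (front bar 8 mm thick), a wire along each side at 70 mm; its front (x = -105) is open below the roof. Tray and bolt are inside.
- bolt (a joint): Bolt: 0 = shot (its nose bars the tray's front wall), 0.045 m = drawn back to its stop, to dock +y (left); starts within 8 mm of shot. A 14 mm square steel bar, 92 mm long along dock y. Stays where left; sliding takes about 2 N. The tray is free from about 0.025 m on.
- bolt_hole (a point): Centre of the round 24 mm through hole in the bolt's flat finger plate, at its top face, 36 mm above the worktop. Plate 60 mm (dock x) by 40 mm (dock y), 6 mm thick, 18 mm free height below. Lies at x = -40, y = 90 mm + bolt travel in the dock's frame, 65 mm behind the guard's open front.
- tray (a joint): Tray: 0 = fully in (start), 0.085 m = drawn out to its stop, to dock -x (towards the robot). Stays where left; moving takes about 1.5 N. An open aluminium pan 100 (dock x) x 120 (dock y) mm, rim 40 mm above the worktop, inner floor at 17 mm.
- tray_hole (a point): Centre of the round 24 mm through hole in the flat tongue on the tray's front wall, at its top face, 36 mm above the worktop. Tongue 60 mm (dock x) by 42 mm (dock y), 6 mm thick, 18 mm free height below. With the tray in, it lies at x = -40, y = 0 mm in the dock's frame.
- rod: Loose hooked rod, 0.12 kg, 200 mm. Origin on its axis in the middle of the grip; x to the hook, z up. Black flat-sided handle 18 mm wide (y), 22 high (z), x -50 to +35 mm; then a 9 mm steel rod to x = 145, where it bends straight down: the hook, a 9 mm leg at x = 145 mm, tip 48 mm below the axis. Starts on the stand, origin at stand_rest.
- stand: Fixed rod stand, base 175 x 70 x 10 mm. Origin on the worktop below stand_rest; x to the hook end, z up. At x = -42 mm a fork carries the handle's rear (floor 74 mm up, 28 mm between prongs, tops 94 mm); at x = +85 a V carries the steel rod. Between x -37 and +80 mm the rod hangs free, to be gripped from above across the handle. The hook hangs beyond the base's front end.
- stand_rest (a point): Where the rod's origin lies when the rod rests on the stand: on the stand's centre plane, 85 mm above the worktop.
- sample_a: Turned aluminium sample, 44 mm diameter, 45 mm high, stepped, standing loose in the left half of the tray; origin at the centre of its underside, z up.
- sample_b: Turned aluminium sample, 45 mm diameter, 34 mm high, standing loose in the right half of the tray; origin at the centre of its underside, z up.
- tape_roll: Bystander: tan tape roll lying flat, 104 mm diameter, 25 mm high, in front of the dock on the right; origin at the centre of its underside.
- petri: Bystander: clear glass dish, 60 mm diameter, 14 mm high, near the front edge of the worktop; origin at the centre of its underside.
- castle_tall: Bystander: turned aluminium sample, 45 mm diameter, 62 mm high, on the left; origin at the centre of its underside.
- castle_second: Bystander: turned aluminium sample, 44 mm diameter, 60 mm high, on the left; origin at the centre of its underside.
- step_tall: Bystander: turned aluminium sample, 47 mm diameter, 50 mm high, on the left; origin at the centre of its underside.
- wash_bottle: Bystander: white wash bottle with a bent spout, 206 mm high, on the right; origin at the centre of its underside.
- dropper: Bystander: dark dropper bottle, 36 mm diameter, 99 mm high, at the back on the left; origin at the centre of its underside.

How it is judged:
By the outcome, as a careful person would: the job done as asked, in the order asked, and still so for the second after the job is handed in, with the robot touching nothing.
It also fails if it takes over 69 s, if anything falls off the work surface, if the arm or the gripper's body presses on something with over 40 N, if the wrist force passes 120 N, or if a joint passes its speed limit or range.

ROBOT

A 6-joint arm with a two-finger parallel gripper is mounted at the origin on a cart in front of the work surface, level with it; the furniture and walls round the work are solid. World frame = base frame: x ahead of the robot, y to its left, z up, the work surface at z = 0. Lengths are in m, angles in degrees, forces in N, time in s.
With the tool pointing down it reaches from about 0.35 to 0.875 m from the base axis. Payload 4.2 kg.
Tool frame: the origin (TCP) lies on the centre line of the jaws, within the pads' length; the fingertips stand 25 mm ahead of it and the grasp point (between the pads) lies 6 mm ahead of it (finger_overhang is the distance from the TCP to the fingertips, in m); z points along the fingers, y is the line along which they close (so a half turn about z gives the same grasp; the last joint's range is limited). The gripper opens to 87 mm and grips with 3 to 60 N. Pads are 19 mm wide; open, the fingers measure 117 mm over their backs; the gripper's body (75 mm by 190 mm) begins 51 mm behind the grasp point.
Start: joints at [88.786, 22.042, 0.453, 0, -68.411, -14.817], TCP at [0.173, 0.601, 0.248] pointing down, gripper open.
Joint ranges: [-179.83, 179.83], [-69.29, 118.12], [-61.27, 80.66], [-181.25, 117.63], [-171.15, -9.14], [-177.46, 177.46]. Speed limits (degrees/s): [159.86, 159.86, 180, 180, 180, 180].

INTERFACE

Orientations are given as a 3x3 rotation matrix whose columns are the frame's x, y, z axes.
In Python, from station import sense, capture, finish_job, spot_in, tip_of, finger_overhang gives the robot as it stands. The module is installed in compiled form; this text tells all that it offers.
- The arm moves only by the tool servo_tool, never from a script. Its arguments are lists of equal length, an entry for each row: "slide": the shift along the tool's x, y, z in m, a list of three; "spin": the turn about the tool's z in degrees; "grip": the closure, from 0 (fully open) to 1 (shut). A call has exactly 5 rows; each row is the pose to reach, as a shift and turn from the pose commanded when the call began, along the tool's axes at that moment; what a row does not reach only later rows make up. A row lasts 1/12 s, in which the tool goes at most 41.7 mm and 7.16 degrees, less where a joint would pass 70% of its speed; a pose out of reach is approached as far as the arm can. A call with a gripper value outside its range is refused whole. The fingers move at their own pace and stop on an object; the grip force is fixed at half the most. Time passes only in rows, so rows that repeat a pose let the fingers close, or fill a call up. It gives the time, the measured TCP pose, the force, the opening and the grip force at its end, in the units of the state.
- sense(): the state, without advancing time (a new reading comes with each control period).
- capture(name): name is "side" or "top"; returns a dict with "pixels" (420x560x3 uint8, blue, green, red), "depth" (420x560 float32, m along the optical axis (not along the pixel's ray), 0 where there is no reading), "fx", "fy", "cx", "cy" (pixels), "R" (3x3) and "t" (3): a world point X has camera coordinates R X + t. Camera axes: x right, y down, z forward; pixel columns grow to the right and rows downward; lengths in m; the calibration is good to about 2 mm. A picture is of the moment at which its call begins.
- finish_job(): hands the job in; it is judged then, once.
Trained networks look in the newest picture that a camera, given by its name, has taken for a name from the list of things; names that differ only in an ending like _2 or _b are one class to them, and where a whole thing is asked for, a point or a joint stands for the part that bears it (a point fixed in the world has none). Each returns a list of dicts, best first, with "conf" (0 to 1); they miss things now and then, are a little off and sometimes report something else, mostly with a low value. They report only what shows in the picture. A call takes as long as a camera call.
- spot_in(thing, camera): "point" ([x, y, z] in m, in world coordinates, good to about 4 mm: the middle of the surface that is visible of it).
- tip_of(thing, camera): "point" ([x, y, z] in m, in world coordinates, good to about 4 mm: a listed point, or the origin of a listed thing).
The state is a dict: "time_s": time; "joints": joint angles; "joint_velocities": joint speeds; "effort": joint torques, N m; "tcp_pos": TCP position; "ee_rot": TCP orientation; "wrist_force": force on the tool from outside, world axes, zero at the start; "moment": the same for the moment, N m; "gripper_width": opening from 0.0 (shut) to 1.0 (fully open); "gripper_force": force on a finger pad.
Only numpy, scipy, OpenCV 4.12 (cv2) and the standard library are available. Lean on these libraries where they do the work, as an engineer would, in place of code of your own. Each camera call takes 0.05 s, during which the arm holds its last target. There are 200 camera calls.

## Working session

There is one attempt and no reset: what is moved stays moved. The work goes in short steps, Python scripts to look and compute and a tool call to move; the robot and the scene stay as the last step left them, time stands still between calls to the robot, and variables do not carry over. Pictures are saved under pics/ and viewed, at most 15 in all, crops included, and the job is handed in when it is done.

Besides the shell and the picture viewer there is one more tool, called after "Emit:" as name(argument=value, ...), one argument or row to a line, values as JSON. servo_tool: Moves the arm, as the interface text tells. Its arguments: {"type":"object","properties":{"slide":{"type":"array"},"spin":{"type":"array"},"grip":{"type":"array"}},"required":["slide","spin","grip"]}

```bash
mkdir -p pics; cat > h.py <<'E'
import numpy as np, cv2
from station import *
np.set_printoptions(precision=4,suppress=True)
def st():
    s=sense(); print('t',s['time_s'],'tcp',np.array(s['tcp_pos']),'F',np.array(s['wrist_force']),'w',s['gripper_width'],s['gripper_force']); return s
def cloud(c):
    d=c['depth']; v,u=np.mgrid[:420,:560]
    P=np.stack([(u-c['cx'])*d/c['fx'],(v-c['cy'])*d/c['fy'],d],-1)
    W=(P-np.array(c['t']))@np.array(c['R']); W[d==0]=np.nan; return W
def proj(c,X):
    p=np.array(c['R'])@np.array(X)+np.array(c['t']); return np.array([c['fx']*p[0]/p[2]+c['cx'],c['fy']*p[1]/p[2]+c['cy']])
E
python3 - <<'E'
from h import *
s=st(); print(np.array(s['ee_rot']), finger_overhang)
for n in ('top','side'):
    c=capture(n); cv2.imwrite(f'pics/{n}0.png',c['pixels']); print(n,'campos',-np.array(c['R']).T@c['t'])
    np.savez(f'{n}0.npz',**c)
    for k in ('stand_rest','bolt_hole','tray_hole','rod','dock','stand','sample_a','tape_roll'):
        print(k,[(np.array(r['point']),round(r['conf'],2)) for r in tip_of(k,n)[:3]])
E
```

```text
t 0.0 tcp [0.1724 0.6002 0.2465] F [ 0.0088 -1.0746 -0.431 ] w 0.9978686889679925 0.0
[[ 0.9611 -0.2763 -0.0005]
 [-0.2763 -0.9611 -0.0021]
 [ 0.0001  0.0022 -1.    ]] 0.025
top campos [ 0.3738 -0.0076  1.4359]
stand_rest [(array([ 0.4756, -0.3301,  0.0842]), 0.56), (array([0.6751, 0.1291, 0.0011]), 0.53), (array([0.494 , 0.3876, 0.0004]), 0.52)]
bolt_hole [(array([0.6389, 0.2217, 0.0372]), 0.58)]
tray_hole [(array([0.6313, 0.1274, 0.0356]), 0.82), (array([ 0.4728, -0.3294,  0.0862]), 0.19)]
rod [(array([ 0.4705, -0.3277,  0.0868]), 0.81)]
dock [(array([0.6709, 0.1297, 0.0007]), 0.71)]
stand [(array([ 0.4705, -0.3283, -0.0004]), 0.97)]
sample_a [(array([0.7101, 0.1531, 0.0211]), 0.7), (array([0.709 , 0.095 , 0.0198]), 0.49)]
tape_roll [(array([ 0.5858, -0.1008,  0.0014]), 0.8)]
side campos [0.5997 1.0647 0.8005]
stand_rest [(array([ 0.4691, -0.3272,  0.0815]), 0.96)]
bolt_hole [(array([0.6405, 0.2241, 0.0329]), 0.63), (array([0.7104, 0.149 , 0.0199]), 0.32)]
tray_hole [(array([0.6363, 0.1288, 0.0299]), 0.75)]
rod [(array([ 0.474 , -0.3282,  0.0843]), 0.66)]
dock [(array([ 0.6747,  0.131 , -0.0024]), 0.95), (array([ 0.4269,  0.4191, -0.003 ]), 0.54)]
stand [(array([ 0.4706, -0.3299,  0.0006]), 0.62), (array([ 0.4131,  0.0729, -0.0032]), 0.15)]
sample_a [(array([0.7084, 0.1501, 0.0172]), 0.73), (array([0.7128, 0.0994, 0.0141]), 0.66)]
tape_roll [(array([ 0.4908,  0.3869, -0.0008]), 0.71), (array([ 0.591 , -0.1023, -0.0002]), 0.59)]
```

View pics/top0.png

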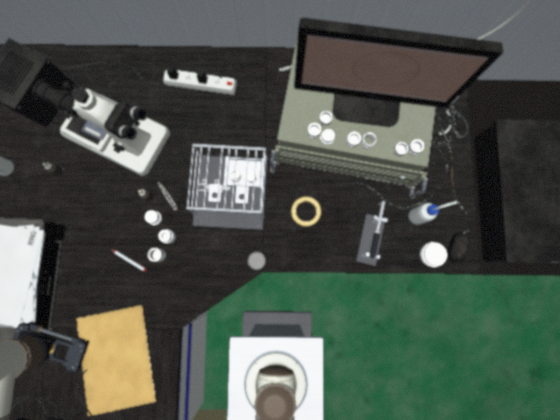

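View pics/side0.png

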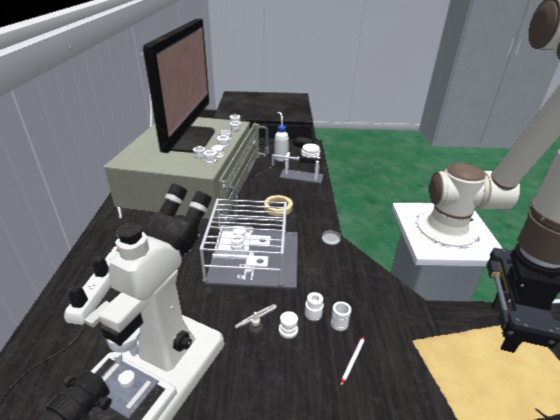

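```bash
python3 - <<'E'
from h import *
c=dict(np.load('top0.npz')); W=cloud(c); print(c['fx'],c['fy'],c['cx'],c['cy'])
x,y,z=W[...,0],W[...,1],W[...,2]
m=(abs(x-.47)<.2)&(abs(y+.33)<.09)&(z>.06)&(z<.11)
P=W[m][:,:3]; print('rod',len(P),P[:,2].mean()); 
l=cv2.fitLine(P[:,:2].astype(np.float32),cv2.DIST_HUBER,0,.01,.01).ravel(); print(l,np.degrees(np.arctan2(l[1],l[0])), P.min(0),P.max(0))
d=l[:2]*np.sign(l[0]); s=(P[:,:2]-l[2:])@d; print('ends',l[2:]+d*s.min(),l[2:]+d*s.max())
m=(abs(x-.45)<.17)&(abs(y+.33)<.07)&(z>.006)&(z<.016); Q=W[m][:,:2].astype(np.float32)*1000; print('stand rect',len(Q),cv2.minAreaRect(Q))
m=(abs(x-.65)<.2)&(abs(y-.16)<.17)&(z>.007)&(z<.017); Q=W[m][:,:2].astype(np.float32)*1000; print('dock rect',len(Q),cv2.minAreaRect(Q))
# crops
im=c['pixels']; a=cv2.resize(im[135:240,180:280],None,fx=5,fy=5,interpolation=cv2.INTER_CUBIC)
b=cv2.resize(im[190:275,340:400],None,fx=5,fy=5,interpolation=cv2.INTER_CUBIC)
o=np.zeros((525,800,3),np.uint8); o[:525,:500]=a; o[:425,500:800]=b; cv2.imwrite('pics/crop0.png',o)
E
```

```text
400.8184852804515 400.8184852804515 282.16209998339724 206.16080348127608
rod 320 0.09108913100734459
[ 0.9703 -0.2418  0.4979 -0.335 ] -13.993368 [ 0.4216 -0.3714  0.062 ] [ 0.6162 -0.298   0.1033]
ends [ 0.4229 -0.3163] [ 0.6164 -0.3645]
stand rect 630 ((497.2845764160156, -333.435302734375), (245.43370056152344, 133.7852783203125), 1.9101964235305786)
dock rect 2787 ((649.8475341796875, 161.2202911376953), (386.9862976074219, 338.9732360839844), 2.3286755084991455)
```

View pics/crop0.png

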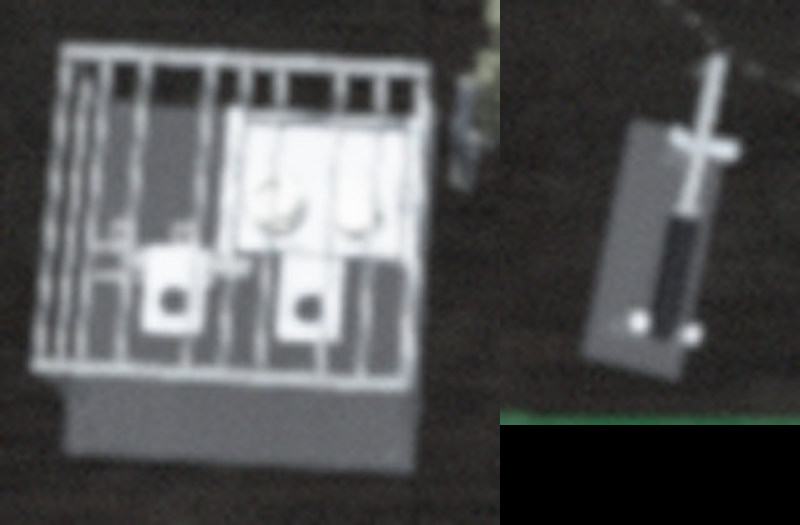

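```bash
cat >> h.py <<'E'
def back(c,u,v,z):
    R=np.array(c['R']);o=-R.T@np.array(c['t']); r=R.T@np.array([(u-c['cx'])/c['fx'],(v-c['cy'])/c['fy'],1]); return o+r*(z-o[2])/r[2]
E
python3 - <<'E'
from h import *
c=dict(np.load('top0.npz')); 
L=lambda a,b,z:back(c,180+(a+.5)/5-.5,135+(b+.5)/5-.5,z)
S=lambda a,b,z:back(c,340+(a-500+.5)/5-.5,190+(b+.5)/5-.5,z)
print('bolt hole',L(173,299,.034),'tray hole',L(308,308,.034))
fl,fr=L(65,455,.012),L(412,470,.012); d=fl-fr; print('front',fl,fr,np.linalg.norm(d),'yaw',np.degrees(np.arctan2(-d[0],d[1])))
for nm,a,b in(('roof front',L(35,367,.13),L(412,383,.13)),('roof back',L(62,50,.13),L(428,68,.13))):
    d=a-b; print(nm,a,b,np.linalg.norm(d),np.degrees(np.arctan2(-d[0],d[1])))
d=L(173,299,.034)-L(308,308,.034); print('holes yaw',np.degrees(np.arctan2(-d[0],d[1])),np.linalg.norm(d))
h,j,t=S(663,337,.092),S(683,215,.092),S(717,54,.089)
print('handle rear',h,'joint',j,'tip',t,'len',np.linalg.norm(j-h),np.linalg.norm(t-h)); d=t-h; print('rod yaw',np.degrees(np.arctan2(d[1],d[0])))
for a,b in(((582,355),(635,122)),((582,355),(678,380))):
    d=S(*b,.01)-S(*a,.01); print('base edge',np.degrees(np.arctan2(d[1],d[0])),np.linalg.norm(d),S(*a,.01))
p1,p2=S(637,321,.094),S(691,335,.094); print('prongs',p1,p2,(p1+p2)/2)
W=cloud(c)
for b in ((415,205,445,222),(425,245,445,265)):
    w=W[b[1]:b[3],b[0]:b[2]].reshape(-1,3); w=w[w[:,2]>.03]; print(w.min(0),w.max(0),np.median(w,0))
capture('top'); print([(k,tip_of(k,'top')[:1]) for k in('wash_bottle','petri','sample_b','bolt_hole','tray_hole','stand_rest')])
E
```

```text
bolt hole [0.6424 0.2252 0.034 ] tray hole [0.6369 0.1291 0.034 ]
front [0.5325 0.3015 0.012 ] [0.5244 0.0541 0.012 ] 0.24760415992924698 yaw -1.8684898090612432
roof front [0.5774 0.2983 0.13  ] [0.5695 0.05   0.13  ] 0.24843915833308772 -1.8197768768164824
roof back [0.7944 0.2905 0.13  ] [0.7849 0.043  0.13  ] 0.24768198710571712 -2.2064071114368797
holes yaw -3.223470892897711 0.0962484318630344
handle rear [ 0.4248 -0.3184  0.092 ] joint [ 0.5066 -0.3341  0.092 ] tip [ 0.6176 -0.3612  0.089 ] len 0.08321609238019792 0.19742209249627854
rod yaw -12.511205782589071
base edge -13.982270299136125 0.1717846968495971 [ 0.4148 -0.2797  0.01  ]
base edge -103.98122152833702 0.06951409517453293 [ 0.4148 -0.2797  0.01  ]
prongs [ 0.4352 -0.3009  0.094 ] [ 0.4263 -0.3367  0.094 ] [ 0.4307 -0.3188  0.094 ]
[ 0.5472 -0.5279  0.0346] [ 0.6025 -0.4749  0.2067] [ 0.5722 -0.4931  0.1207]
[ 0.405  -0.5838  0.0302] [ 0.4712 -0.5144  0.0466] [ 0.4393 -0.5515  0.0362]
[('wash_bottle', [{'point': [0.7068, 0.0963, 0.018], 'conf': 0.74}]), ('petri', [{'point': [0.4134, 0.0765, 0.0012], 'conf': 0.69}]), ('sample_b', [{'point': [0.7115, 0.0948, 0.0193], 'conf': 0.67}]), ('bolt_hole', [{'point': [0.6414, 0.2244, 0.0379], 'conf': 0.77}]), ('tray_hole', [{'point': [0.6353, 0.1285, 0.0361], 'conf': 0.8}]), ('stand_rest', [{'point': [0.4748, -0.3288, 0.0874], 'conf': 0.77}])]
```

Emit:
servo_tool(
  slide=[
    [0.025,0.02,0],
    [0.056,0.044,0],
    [0.088,0.069,0],
    [0.12,0.094,0],
    [0.152,0.119,0],
  ],
  spin=[0,0,-1,-2,-2.7],
  grip=[0,0,0,0,0],
)

```text
time_s: 1.67
tcp_pos: [0.2864, 0.4428, 0.2477]
ee_rot: [[0.973, -0.229, 0.0], [-0.229, -0.973, 0.0], [0.0, -0.0, -1.0]]
wrist_force: [0.1, 0.3, -0.6]
gripper_width: 0.999
gripper_force: 0.0
```

Emit:
servo_tool(
  slide=[
    [0.03,0.026,0],
    [0.061,0.052,0],
    [0.092,0.079,0],
    [0.122,0.105,0],
    [0.153,0.131,0],
  ],
  spin=[0,0,0,0,0],
  grip=[0,0,0,0,0],
)

```text
time_s: 2.08
tcp_pos: [0.4052, 0.2799, 0.248]
ee_rot: [[0.973, -0.23, 0.001], [-0.23, -0.973, 0.001], [0.0, -0.001, -1.0]]
wrist_force: [0.5, 0.4, 0.4]
gripper_width: 1.001
gripper_force: 0.0
```

Emit:
servo_tool(
  slide=[
    [0.03,0.026,0],
    [0.061,0.052,0],
    [0.092,0.079,0],
    [0.122,0.105,0],
    [0.13,0.144,0],
  ],
  spin=[0,0,0,0,0],
  grip=[0,0,0,0,0],
)

```text
time_s: 2.5
tcp_pos: [0.5013, 0.1106, 0.2474]
ee_rot: [[0.973, -0.231, 0.002], [-0.231, -0.973, -0.0], [0.002, -0.001, -1.0]]
wrist_force: [1.8, -0.2, 0.6]
gripper_width: 1.0
gripper_force: 0.0
```

Emit:
servo_tool(
  slide=[
    [0.0075,0.039,0],
    [0.015,0.078,0],
    [0.022,0.118,0],
    [0.03,0.157,0],
    [0.0375,0.197,0],
  ],
  spin=[0,0,0,0,0],
  grip=[0,0,0,0,0],
)

```text
time_s: 2.92
tcp_pos: [0.4885, -0.0907, 0.248]
ee_rot: [[0.973, -0.23, 0.001], [-0.23, -0.973, 0.0], [0.001, -0.0, -1.0]]
wrist_force: [1.0, 0.5, -0.3]
gripper_width: 1.002
gripper_force: 0.0
```

Emit:
servo_tool(
  slide=[
    [0.0075,0.039,0],
    [0.015,0.078,0],
    [0.022,0.118,0],
    [0.03,0.15,0],
    [0.0375,0.18,0],
  ],
  spin=[0,0,0,0,0],
  grip=[0,0,0,0,0],
)

```text
time_s: 3.33
tcp_pos: [0.4833, -0.2749, 0.2477]
ee_rot: [[0.973, -0.232, 0.0], [-0.232, -0.973, -0.0], [0.0, 0.0, -1.0]]
wrist_force: [0.2, -0.0, 1.2]
gripper_width: 0.999
gripper_force: 0.0
```

Emit:
servo_tool(
  slide=[
    [0.005,0.03,0],
    [0.01,0.052,0.015],
    [0.01,0.054,0.05],
    [0.01,0.054,0.07],
    [0.01,0.054,0.07],
  ],
  spin=[0,0,0,0,0],
  grip=[0,0,0,0,0],
)

```text
time_s: 3.75
tcp_pos: [0.478, -0.3268, 0.1724]
ee_rot: [[0.972, -0.233, -0.009], [-0.233, -0.972, 0.005], [-0.01, -0.003, -1.0]]
wrist_force: [-0.3, 0.8, 0.0]
gripper_width: 0.999
gripper_force: 0.0
```

```bash
python3 - <<'E'
from h import *
st()
for n in('side','top'):
    c=capture(n)
    for k in('rod','stand_rest','stand'): print(n,k,[(np.array(r['point']),round(r['conf'],2)) for r in tip_of(k,n)[:2]])
    if n=='side':
        cv2.imwrite('pics/s1.png',cv2.resize(c['pixels'][110:200,240:360],None,fx=6,fy=6,interpolation=cv2.INTER_CUBIC))
E
```

```text
t 3.75 tcp [ 0.478  -0.3268  0.1724] F [-0.2705  0.79    0.0032] w 0.9988173459288875 0.0
side rod [(array([ 0.4724, -0.3264,  0.0832]), 0.75)]
side stand_rest []
side stand [(array([ 0.4708, -0.3295,  0.0018]), 0.56)]
top rod [(array([ 0.4695, -0.3296,  0.0853]), 0.53)]
top stand_rest [(array([ 0.4733, -0.3314,  0.0845]), 0.73)]
top stand [(array([ 0.4708, -0.3292, -0.0013]), 0.75)]
```

View pics/s1.png

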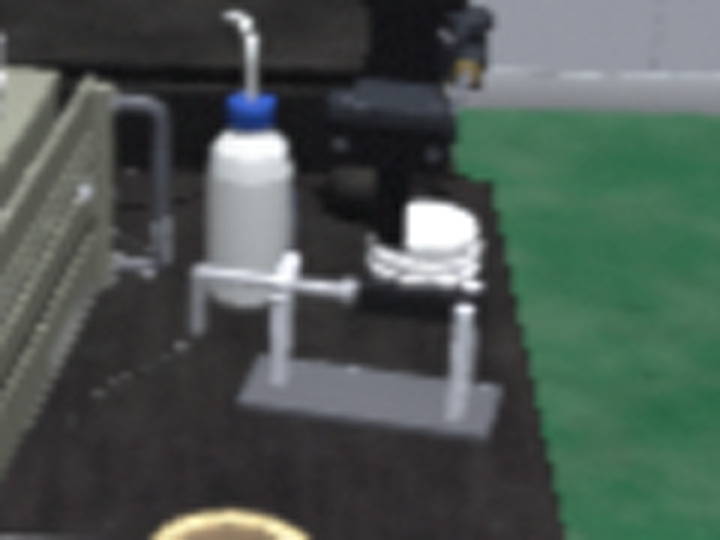

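Emit:
servo_tool(
  slide=[
    [0,0,0.02],
    [0,0,0.045],
    [0,0,0.065],
    [0,0,0.078],
    [0,0,0.082],
  ],
  spin=[0,0,0,0,0],
  grip=[0,0,0,0,0],
)

```text
time_s: 4.57
tcp_pos: [0.4801, -0.3268, 0.0938]
ee_rot: [[0.973, -0.231, -0.003], [-0.231, -0.973, 0.001], [-0.003, -0.001, -1.0]]
wrist_force: [-0.5, 0.2, 0.2]
gripper_width: 0.995
gripper_force: 0.0
```

Emit:
servo_tool(
  slide=[
    [0,0,0],
    [0,0,0],
    [0,0,0],
    [0,0,0],
    [0,0,0],
  ],
  spin=[0,0,0,0,0],
  grip=[0,0,0,0,0],
)

```text
time_s: 4.98
tcp_pos: [0.4816, -0.3277, 0.0966]
ee_rot: [[0.973, -0.23, 0.002], [-0.23, -0.973, -0.001], [0.002, 0.0, -1.0]]
wrist_force: [-0.0, 0.4, 0.3]
gripper_width: 1.002
gripper_force: 0.0
```

Emit:
servo_tool(
  slide=[
    [-0.001,0.0025,0.003],
    [-0.001,0.0025,0.0055],
    [-0.001,0.0025,0.0055],
    [-0.001,0.0025,0.0055],
    [-0.001,0.0025,0.0055],
  ],
  spin=[0,0,0,0,0],
  grip=[0,0,0.5,0.6,0.7],
)

```text
time_s: 5.4
tcp_pos: [0.4795, -0.3297, 0.0899]
ee_rot: [[0.973, -0.231, -0.0], [-0.231, -0.973, -0.0], [-0.0, 0.0, -1.0]]
wrist_force: [-0.1, 0.1, 0.1]
gripper_width: 0.854
gripper_force: 0.0
```

Emit:
servo_tool(
  slide=[
    [0,0,0],
    [0,0,0],
    [0,0,0],
    [0,0,0],
    [0,0,0],
  ],
  spin=[0,0,0,0,0],
  grip=[0.75,0.8,1,1,1],
)

```text
time_s: 5.82
tcp_pos: [0.4796, -0.3297, 0.0901]
ee_rot: [[0.973, -0.231, 0.0], [-0.231, -0.973, -0.0], [0.0, 0.0, -1.0]]
wrist_force: [0.8, -0.7, 0.9]
gripper_width: 0.479
gripper_force: 0.0
```

Emit:
servo_tool(
  slide=[
    [0,0,0],
    [0,0,0],
    [0,0,0],
    [0,0,0],
    [0,0,0],
  ],
  spin=[0,0,0,0,0],
  grip=[1,1,1,1,1],
)

```text
time_s: 6.23
tcp_pos: [0.4795, -0.3298, 0.0901]
ee_rot: [[0.973, -0.231, 0.0], [-0.231, -0.973, -0.0], [0.0, 0.0, -1.0]]
wrist_force: [0.5, -1.1, 0.2]
gripper_width: 0.201
gripper_force: 30.0
```

Emit:
servo_tool(
  slide=[
    [0,0,-0.006],
    [0,0,-0.025],
    [0,0,-0.055],
    [0,0,-0.09],
    [0,0,-0.12],
  ],
  spin=[0,0,0,0,0],
  grip=[1,1,1,1,1],
)

```text
time_s: 6.65
tcp_pos: [0.4794, -0.3297, 0.2121]
ee_rot: [[0.973, -0.23, 0.0], [-0.23, -0.973, -0.0], [0.0, 0.0, -1.0]]
wrist_force: [1.1, 0.4, -1.4]
gripper_width: 0.203
gripper_force: 30.0
```

Emit:
servo_tool(
  slide=[
    [-0.007,-0.018,0],
    [-0.019,-0.05,0],
    [-0.033,-0.087,0],
    [-0.048,-0.125,0],
    [-0.063,-0.164,0],
  ],
  spin=[0,0,0,0,0],
  grip=[1,1,1,1,1],
)

```text
time_s: 7.07
tcp_pos: [0.4552, -0.1544, 0.2102]
ee_rot: [[0.973, -0.232, 0.0], [-0.232, -0.973, 0.0], [-0.0, -0.0, -1.0]]
wrist_force: [1.1, 1.0, -1.3]
gripper_width: 0.203
gripper_force: 30.0
```

Emit:
servo_tool(
  slide=[
    [-0.0145,-0.038,0],
    [-0.029,-0.076,0],
    [-0.0435,-0.114,0],
    [-0.058,-0.152,0],
    [-0.0725,-0.19,0],
  ],
  spin=[0,0,0,0,0],
  grip=[1,1,1,1,1],
)

```text
time_s: 7.48
tcp_pos: [0.4284, 0.0476, 0.2106]
ee_rot: [[0.973, -0.231, 0.001], [-0.231, -0.973, 0.001], [0.001, -0.001, -1.0]]
wrist_force: [1.3, -0.0, -1.1]
gripper_width: 0.206
gripper_force: 30.0
```

Emit:
servo_tool(
  slide=[
    [-0.014,-0.037,0],
    [-0.028,-0.074,0],
    [-0.042,-0.11,0],
    [-0.056,-0.145,0],
    [-0.0665,-0.172,0],
  ],
  spin=[0,-3,-6,-9,-11.35],
  grip=[1,1,1,1,1],
)

```text
time_s: 7.9
tcp_pos: [0.4034, 0.2311, 0.2106]
ee_rot: [[1.0, -0.03, 0.001], [-0.03, -1.0, 0.001], [0.001, -0.001, -1.0]]
wrist_force: [0.5, -0.0, -1.0]
gripper_width: 0.203
gripper_force: 30.0
```

Emit:
servo_tool(
  slide=[
    [0,0,0.01],
    [0,0,0.035],
    [0,0,0.06],
    [0,0,0.07],
    [0,0,0.07],
  ],
  spin=[0,0,0,0,0],
  grip=[1,1,1,1,1],
)

```text
time_s: 8.32
tcp_pos: [0.4026, 0.2272, 0.1377]
ee_rot: [[0.999, -0.035, -0.005], [-0.035, -0.999, -0.004], [-0.005, 0.005, -1.0]]
wrist_force: [-0.5, -0.3, -0.9]
gripper_width: 0.207
gripper_force: 30.0
```

Emit:
servo_tool(
  slide=[
    [0,0,0],
    [0,0,0],
    [0,0,0],
    [0,0,0],
    [0,0,0],
  ],
  spin=[0,0,0,0,0],
  grip=[1,1,1,1,1],
)

```text
time_s: 8.73
tcp_pos: [0.4046, 0.2288, 0.1409]
ee_rot: [[0.999, -0.035, 0.001], [-0.035, -0.999, 0.001], [0.001, -0.001, -1.0]]
wrist_force: [-0.6, -0.4, -1.2]
gripper_width: 0.204
gripper_force: 30.0
```

```bash
python3 - <<'E'
from h import *
s=st(); print(np.array(s['ee_rot']))
for n in('side','top'):
    c=capture(n); np.savez(n+'2.npz',**c)
    for k in('rod','bolt_hole','tray_hole','dock'): print(n,k,[(np.array(r['point']),round(r['conf'],2)) for r in tip_of(k,n)[:2]])
c=np.load('side2.npz'); cv2.imwrite('pics/s2.png',cv2.resize(c['pixels'][180:310,180:340],None,fx=4.6,fy=4.6,interpolation=cv2.INTER_CUBIC))
E
```

```text
t 8.7333 tcp [0.4046 0.2288 0.1409] F [-0.6398 -0.3857 -1.2154] w 0.20390809639781463 29.994149459525943
[[ 0.9994 -0.0347  0.0012]
 [-0.0347 -0.9994  0.0014]
 [ 0.0012 -0.0014 -1.    ]]
side rod []
side bolt_hole [(array([0.6406, 0.2202, 0.0345]), 0.82)]
side tray_hole [(array([0.635 , 0.1291, 0.0294]), 0.87), (array([ 0.6399,  0.4688, -0.0007]), 0.33)]
side dock []
top rod [(array([0.6404, 0.2243, 0.0397]), 0.74), (array([0.7131, 0.1562, 0.0179]), 0.71)]
top bolt_hole [(array([0.6408, 0.2203, 0.0373]), 0.64)]
top tray_hole [(array([0.6335, 0.1285, 0.0362]), 0.56)]
top dock [(array([0.6742, 0.1303, 0.0043]), 0.86)]
```

View pics/s2.png

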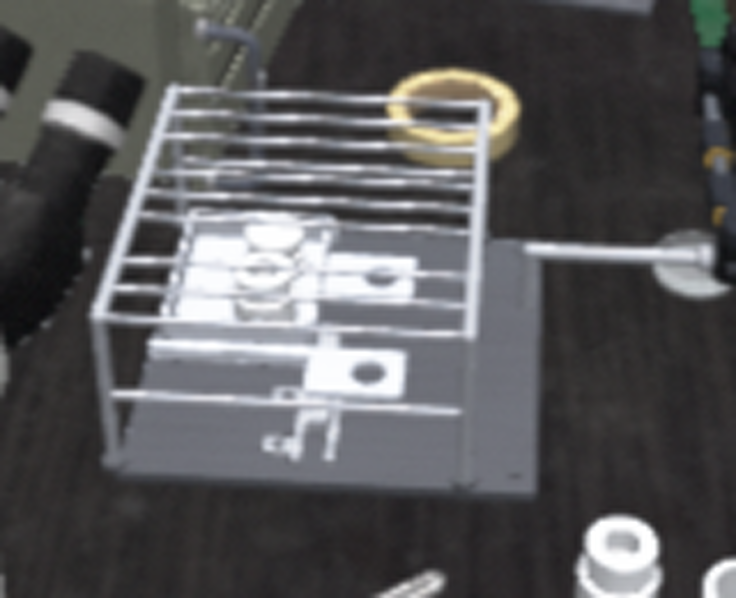

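```bash
python3 - <<'E'
from h import *
c=dict(np.load('side2.npz')); S=lambda a,b,z:back(c,180+(a+.5)/4.6-.5,180+(b+.5)/4.6-.5,z)
print('bend',S(527,247,.136),'hole',S(369,373,.034),'tray',S(381,278,.034))
t=dict(np.load('top2.npz'))
print(proj(t,[.545,.224,.136]),proj(t,[.641,.2227,.036]))
cv2.imwrite('pics/t2.png',cv2.resize(t['pixels'][150:250,180:280],None,fx=6,fy=6,interpolation=cv2.INTER_CUBIC))
E
```

```text
bend [0.5422 0.2206 0.136 ] hole [0.6383 0.2243 0.034 ] tray [0.6343 0.1287 0.034 ]
[208.4878 217.7485] [214.8002 194.6759]
```

View pics/t2.png

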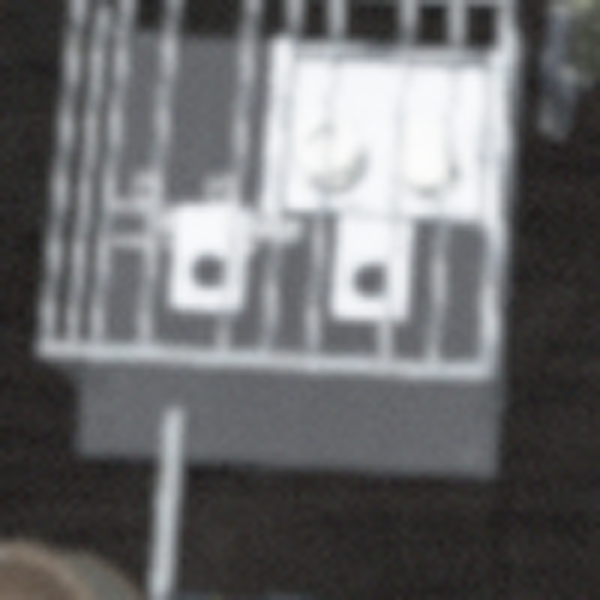

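Emit:
servo_tool(
  slide=[
    [0,0,0.01],
    [0,-0.0033,0.025],
    [0,-0.0033,0.034],
    [0,-0.0033,0.034],
    [0,-0.0033,0.034],
  ],
  spin=[0,0,0,0,0],
  grip=[1,1,1,1,1],
)

```text
time_s: 9.65
tcp_pos: [0.4043, 0.2316, 0.1057]
ee_rot: [[0.999, -0.034, -0.001], [-0.034, -0.999, -0.001], [-0.001, 0.001, -1.0]]
wrist_force: [1.0, 0.1, -0.8]
gripper_width: 0.203
gripper_force: 30.0
```

Emit:
servo_tool(
  slide=[
    [0.01,0,0],
    [0.035,0,0],
    [0.065,0,0],
    [0.09,0,0],
    [0.1,0,0],
  ],
  spin=[0,0,0,0,0],
  grip=[1,1,1,1,1],
)

```text
time_s: 10.07
tcp_pos: [0.5086, 0.229, 0.1071]
ee_rot: [[0.999, -0.035, 0.004], [-0.035, -0.999, 0.002], [0.004, -0.002, -1.0]]
wrist_force: [-0.2, 0.7, -0.9]
gripper_width: 0.203
gripper_force: 30.0
```

Emit:
servo_tool(
  slide=[
    [0,0,0],
    [0,0,0],
    [0,0,0],
    [0,0,0],
    [0,0,0],
  ],
  spin=[0,0,0,0,0],
  grip=[1,1,1,1,1],
)

```text
time_s: 10.48
tcp_pos: [0.5036, 0.2285, 0.1063]
ee_rot: [[0.999, -0.034, -0.0], [-0.034, -0.999, 0.0], [-0.0, -0.0, -1.0]]
wrist_force: [0.5, 0.5, -1.3]
gripper_width: 0.205
gripper_force: 30.0
```

```bash
python3 - <<'E'
from h import *
s=st(); R=np.array(s['ee_rot']); p=np.array(s['tcp_pos'])
leg=p+R@[.1365,0,0.005]; print('leg',leg)
o=np.zeros((560,800,3),np.uint8)
for n,(u0,v0),x0 in(('side',(220,215),0),('top',(190,165),400)):
    c=capture(n); np.savez(n+'3.npz',**c)
    tip=leg-[0,0,.048]; print(n,proj(c,tip),proj(c,leg),proj(c,[.641,.2238,.036]),'crop0',u0,v0)
    o[:560,x0:x0+400]=cv2.resize(c['pixels'][v0:v0+70,u0:u0+50],None,fx=8,fy=8,interpolation=cv2.INTER_CUBIC)
cv2.imwrite('pics/c3.png',o)
E
```

```text
t 10.4833 tcp [0.5036 0.2285 0.1063] F [ 0.4709  0.5178 -1.3442] w 0.20463331279360078 29.994126744568348
leg [0.64   0.2239 0.1013]
side [259.2289 255.6289] [259.1832 242.8733] [258.9    260.0566] crop0 220 215
top [213.6696 194.0205] [211.3977 191.3159] [214.49   194.6724] crop0 190 165
```

View pics/c3.png

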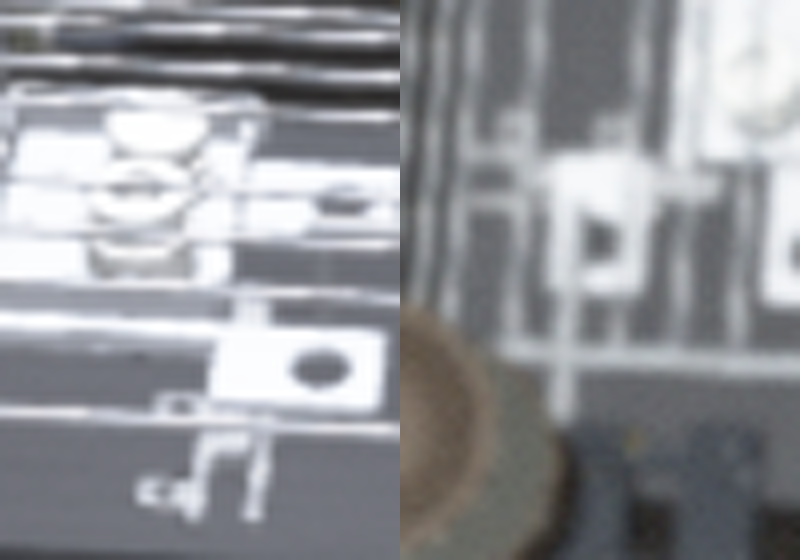

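Emit:
servo_tool(
  slide=[
    [0,0,0.006],
    [0,0,0.014],
    [0,0,0.021],
    [0,0,0.024],
    [0,0,0.024],
  ],
  spin=[0,0,0,0,0],
  grip=[1,1,1,1,1],
)

```text
time_s: 11.0
tcp_pos: [0.5036, 0.2279, 0.0805]
ee_rot: [[0.999, -0.035, -0.002], [-0.035, -0.999, -0.002], [-0.002, 0.002, -1.0]]
wrist_force: [-0.1, 0.5, -1.6]
gripper_width: 0.204
gripper_force: 30.0
```

Emit:
servo_tool(
  slide=[
    [0,0,0.005],
    [0,0,0.009],
    [0,0,0.009],
    [0,-0.003,0.009],
    [0,-0.006,0.009],
  ],
  spin=[0,0,0,0,0],
  grip=[1,1,1,1,1],
)

```text
time_s: 11.42
tcp_pos: [0.5047, 0.2346, 0.0732]
ee_rot: [[0.999, -0.035, 0.0], [-0.035, -0.999, 0.0], [0.0, -0.0, -1.0]]
wrist_force: [0.1, -0.3, -0.5]
gripper_width: 0.204
gripper_force: 30.0
```

Emit:
servo_tool(
  slide=[
    [0,-0.003,0],
    [0,-0.007,0],
    [0,-0.011,0],
    [0,-0.015,0],
    [0,-0.018,0],
  ],
  spin=[0,0,0,0,0],
  grip=[1,1,1,1,1],
)

```text
time_s: 11.83
tcp_pos: [0.5053, 0.2527, 0.0731]
ee_rot: [[0.999, -0.035, 0.0], [-0.035, -0.999, -0.0], [0.0, 0.0, -1.0]]
wrist_force: [0.8, -1.9, -1.1]
gripper_width: 0.205
gripper_force: 30.1
```

Emit:
servo_tool(
  slide=[
    [0,-0.004,0],
    [0,-0.008,0],
    [0,-0.012,0],
    [0,-0.016,0],
    [0,-0.018,0],
  ],
  spin=[0,0,0,0,0],
  grip=[1,1,1,1,1],
)

```text
time_s: 12.25
tcp_pos: [0.5058, 0.271, 0.073]
ee_rot: [[0.999, -0.034, 0.0], [-0.034, -0.999, 0.0], [0.0, -0.0, -1.0]]
wrist_force: [1.7, -2.4, -0.9]
gripper_width: 0.208
gripper_force: 30.1
```

```bash
cat >> h.py <<'E'
def legnow():
    s=st(); R=np.array(s['ee_rot']); p=np.array(s['tcp_pos']); print('moment',np.array(s['moment'])); return p+R@[.1365,0,0.005]
E
python3 - <<'E'
from h import *
print('leg',legnow())
for n in('side','top'):
    c=capture(n); np.savez(n+'4.npz',**c)
    for k in('bolt_hole','tray_hole'): print(n,k,[(np.array(r['point']),round(r['conf'],2)) for r in tip_of(k,n)[:2]])
E
```

```text
t 12.25 tcp [0.5058 0.271  0.073 ] F [ 1.7313 -2.3593 -0.8575] w 0.20769943350673656 30.07303800433874
moment [-0.7107 -0.3607 -0.3054]
leg [0.6422 0.2663 0.068 ]
side bolt_hole [(array([0.6416, 0.2571, 0.0333]), 0.52)]
side tray_hole [(array([0.6348, 0.1298, 0.032 ]), 0.57)]
top bolt_hole [(array([0.6407, 0.2541, 0.0387]), 0.64), (array([0.6718, 0.1313, 0.0019]), 0.6)]
top tray_hole []
```

Emit:
servo_tool(
  slide=[
    [0,-0.002,0],
    [0,-0.004,0],
    [0,-0.006,0],
    [0,-0.006,0],
    [0,-0.006,0],
  ],
  spin=[0,0,0,0,0],
  grip=[1,1,1,1,1],
)

```text
time_s: 12.97
tcp_pos: [0.5059, 0.2765, 0.073]
ee_rot: [[0.999, -0.034, -0.0], [-0.034, -0.999, -0.0], [-0.0, 0.0, -1.0]]
wrist_force: [-0.2, -1.6, -0.6]
gripper_width: 0.202
gripper_force: 30.0
```

Emit:
servo_tool(
  slide=[
    [0,-0.001,0],
    [0,-0.002,0],
    [0,-0.003,0],
    [0,-0.003,0],
    [0,-0.003,0],
  ],
  spin=[0,0,0,0,0],
  grip=[1,1,1,1,1],
)

```text
time_s: 13.38
tcp_pos: [0.506, 0.2789, 0.0729]
ee_rot: [[0.999, -0.035, -0.001], [-0.035, -0.999, -0.001], [-0.001, 0.001, -1.0]]
wrist_force: [1.3, -4.2, -0.5]
gripper_width: 0.201
gripper_force: 30.2
```

Emit:
servo_tool(
  slide=[
    [0,-0.001,0],
    [0,-0.002,0],
    [0,-0.003,0],
    [0,-0.003,0],
    [0,-0.003,0],
  ],
  spin=[0,0,0,0,0],
  grip=[1,1,1,1,1],
)

```text
time_s: 13.8
tcp_pos: [0.5059, 0.2817, 0.0729]
ee_rot: [[0.999, -0.036, -0.001], [-0.036, -0.999, -0.001], [-0.001, 0.001, -1.0]]
wrist_force: [0.8, -4.7, -0.8]
gripper_width: 0.206
gripper_force: 30.7
```

```bash
python3 - <<'E'
from h import *
leg=legnow();print('leg',leg)
o=np.zeros((560,800,3),np.uint8)
for n,(u0,v0),x0 in(('side',(230,220),0),('top',(180,165),400)):
    c=capture(n); np.savez(n+'5.npz',**c)
    print(n,proj(c,leg-[0,0,.032]),proj(c,leg),'stop hole',proj(c,[.6425,.263,.036]),'crop0',u0,v0)
    o[:560,x0:x0+400]=cv2.resize(c['pixels'][v0:v0+70,u0:u0+50],None,fx=8,fy=8,interpolation=cv2.INTER_CUBIC)
    for k in('bolt_hole','tray_hole'): print(n,k,[(np.array(r['point']),round(r['conf'],2)) for r in tip_of(k,n)[:2]])
cv2.imwrite('pics/c5.png',o)
E
```

```text
t 13.8 tcp [0.5059 0.2817 0.0729] F [ 0.7788 -4.7088 -0.8058] w 0.2063047536838148 30.725583054090748
moment [-1.7309 -0.4644 -0.7162]
leg [0.6424 0.2769 0.0677]
side [257.5506 272.8888] [257.491  264.4763] stop hole [257.7381 269.3826] crop0 230 220
side bolt_hole [(array([0.6397, 0.2625, 0.0364]), 0.75), (array([0.7119, 0.0993, 0.0152]), 0.75)]
side tray_hole [(array([0.6346, 0.128 , 0.0318]), 0.64)]
top [199.5547 194.1429] [197.7559 192.3856] stop hole [203.4535 194.1329] crop0 180 165
top bolt_hole [(array([0.6429, 0.2592, 0.035 ]), 0.45)]
top tray_hole [(array([0.6335, 0.1285, 0.0351]), 0.73), (array([0.6753, 0.1284, 0.0005]), 0.31)]
```

View pics/c5.png

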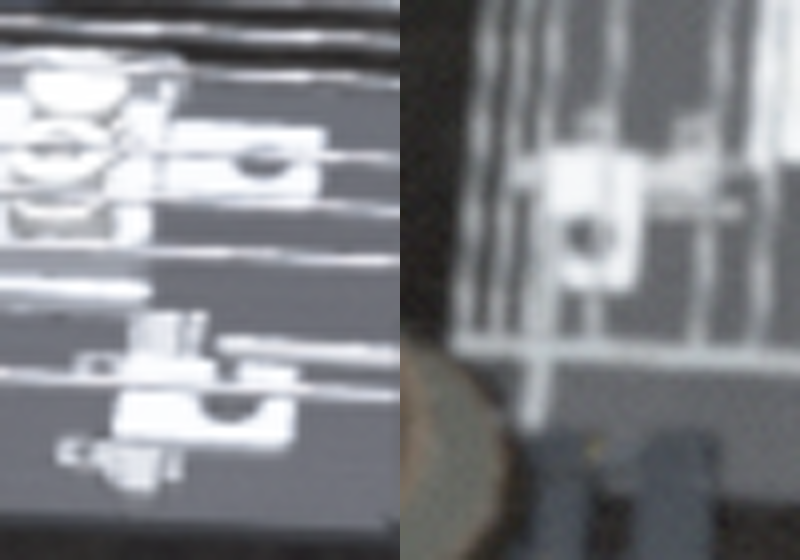

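Emit:
servo_tool(
  slide=[
    [0,0.004,0],
    [0,0.008,0],
    [0,0.01,0],
    [0,0.01,0],
    [0,0.01,0],
  ],
  spin=[0,0,0,0,0],
  grip=[1,1,1,1,1],
)

```text
time_s: 14.52
tcp_pos: [0.5062, 0.2732, 0.0734]
ee_rot: [[0.999, -0.033, 0.001], [-0.033, -0.999, 0.001], [0.001, -0.001, -1.0]]
wrist_force: [-0.1, -0.2, -0.8]
gripper_width: 0.203
gripper_force: 30.0
```

Emit:
servo_tool(
  slide=[
    [0,0,-0.006],
    [0,0,-0.016],
    [0,0,-0.026],
    [0,0,-0.033],
    [0,0,-0.034],
  ],
  spin=[0,0,0,0,0],
  grip=[1,1,1,1,1],
)

```text
time_s: 14.93
tcp_pos: [0.507, 0.2734, 0.1097]
ee_rot: [[0.999, -0.034, 0.004], [-0.034, -0.999, 0.003], [0.004, -0.003, -1.0]]
wrist_force: [0.4, -0.3, -0.4]
gripper_width: 0.201
gripper_force: 30.0
```

Emit:
servo_tool(
  slide=[
    [0,0,0],
    [0,0,0],
    [0,0,0],
    [0,0,0],
    [0,0,0],
  ],
  spin=[0,0,0,0,0],
  grip=[1,1,1,1,1],
)

```text
time_s: 15.35
tcp_pos: [0.5057, 0.2722, 0.1066]
ee_rot: [[0.999, -0.035, -0.001], [-0.035, -0.999, -0.001], [-0.001, 0.001, -1.0]]
wrist_force: [0.1, 1.1, -1.2]
gripper_width: 0.203
gripper_force: 30.0
```

```bash
python3 - <<'E'
from h import *
leg=legnow();print('leg',leg)
o=np.zeros((560,800,3),np.uint8)
for n,(u0,v0),x0 in(('side',(230,220),0),('top',(180,165),400)):
    c=capture(n); np.savez(n+'6.npz',**c)
    print(n,proj(c,leg),proj(c,leg-[.08,-.0028,0]),'crop0',u0,v0)
    o[:560,x0:x0+400]=cv2.resize(c['pixels'][v0:v0+70,u0:u0+50],None,fx=8,fy=8,interpolation=cv2.INTER_CUBIC)
    for k in('bolt_hole','tray_hole'): print(n,k,[(np.array(r['point']),round(r['conf'],2)) for r in tip_of(k,n)[:2]])
cv2.imwrite('pics/c6.png',o)
E
```

```text
t 15.35 tcp [0.5057 0.2722 0.1066] F [ 0.0852  1.1142 -1.2381] w 0.2028907085454199 29.96086422353983
moment [-0.0028 -0.0095 -0.0363]
leg [0.6421 0.2675 0.1015]
side [257.6933 253.0079] [286.8474 254.3209] crop0 230 220
side bolt_hole [(array([0.6423, 0.2613, 0.0327]), 0.72)]
side tray_hole [(array([0.6341, 0.1286, 0.0323]), 0.86), (array([ 0.4254,  0.4162, -0.0025]), 0.61)]
top [198.5393 190.5537] [196.667  213.9146] crop0 180 165
top bolt_hole [(array([0.6344, 0.1321, 0.0368]), 0.75), (array([0.6403, 0.2633, 0.0398]), 0.56)]
top tray_hole [(array([0.6343, 0.13  , 0.0356]), 0.87)]
```

View pics/c6.png

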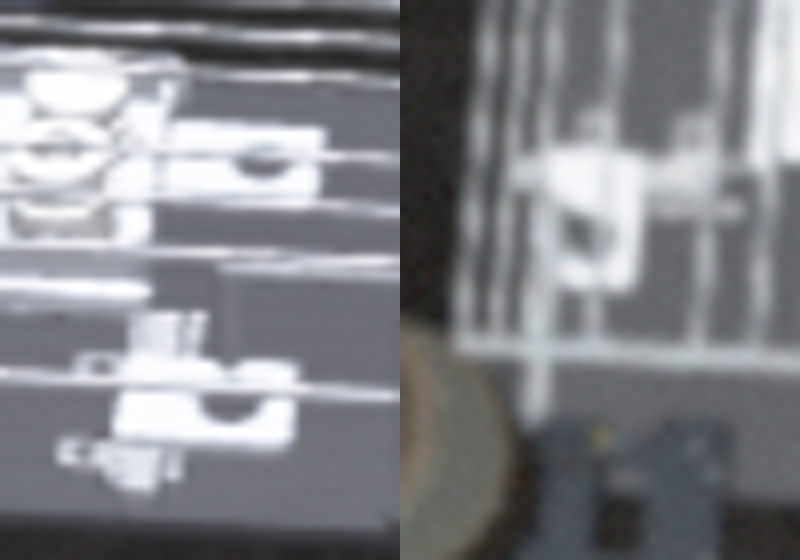

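Emit:
servo_tool(
  slide=[
    [0,0.015,0],
    [-0.001,0.05,0],
    [-0.0015,0.09,0],
    [-0.002,0.125,0],
    [-0.002,0.138,0],
  ],
  spin=[0,0,0,0,0],
  grip=[1,1,1,1,1],
)

```text
time_s: 16.07
tcp_pos: [0.4971, 0.1302, 0.1068]
ee_rot: [[0.999, -0.038, -0.003], [-0.038, -0.999, -0.001], [-0.003, 0.002, -1.0]]
wrist_force: [-0.5, 1.0, -1.5]
gripper_width: 0.208
gripper_force: 30.0
```

Emit:
servo_tool(
  slide=[
    [0,0,0],
    [0,0,0],
    [0,0,0],
    [0,0,0],
    [0,0,0],
  ],
  spin=[0,0,0,0,0],
  grip=[1,1,1,1,1],
)

```text
time_s: 16.48
tcp_pos: [0.4993, 0.1356, 0.107]
ee_rot: [[0.999, -0.033, 0.0], [-0.033, -0.999, 0.0], [0.0, -0.0, -1.0]]
wrist_force: [-0.1, -0.1, -0.8]
gripper_width: 0.203
gripper_force: 30.0
```

```bash
python3 - <<'E'
from h import *
leg=legnow();print('leg',leg)
o=np.zeros((560,800,3),np.uint8)
for n,(u0,v0),x0 in(('side',(235,200),0),('top',(215,165),400)):
    c=capture(n); np.savez(n+'7.npz',**c)
    print(n,'tip',(proj(c,leg-[0,0,.048])-[u0,v0])*8+[x0,0],'bend',(proj(c,leg)-[u0,v0])*8+[x0,0],'hole',(proj(c,[.6352,.1288,.036])-[u0,v0])*8+[x0,0])
    o[:560,x0:x0+400]=cv2.resize(c['pixels'][v0:v0+70,u0:u0+50],None,fx=8,fy=8,interpolation=cv2.INTER_CUBIC)
    for k in('bolt_hole','tray_hole'): print(n,k,[(np.array(r['point']),round(r['conf'],2)) for r in tip_of(k,n)[:2]])
cv2.imwrite('pics/c7.png',o)
E
```

```text
t 16.4833 tcp [0.4993 0.1356 0.107 ] F [-0.1132 -0.0855 -0.7987] w 0.20324821708606847 29.96086006052792
moment [-0.0112  0.0142  0.0597]
leg [0.6357 0.1311 0.1021]
side tip [215.6106 284.0037] bend [215.7728 184.938 ] hole [217.1647 316.4696]
side bolt_hole [(array([0.6421, 0.2618, 0.033 ]), 0.47)]
side tray_hole [(array([0.6363, 0.1297, 0.0319]), 0.73)]
top tip [600.7691 243.7453] bend [589.96   222.4998] hole [609.7573 252.633 ]
top bolt_hole [(array([0.6446, 0.2636, 0.0349]), 0.72), (array([ 0.4736, -0.3283,  0.0832]), 0.41)]
top tray_hole [(array([0.6319, 0.1326, 0.0357]), 0.8), (array([0.4134, 0.0766, 0.0019]), 0.56)]
```

View pics/c7.png

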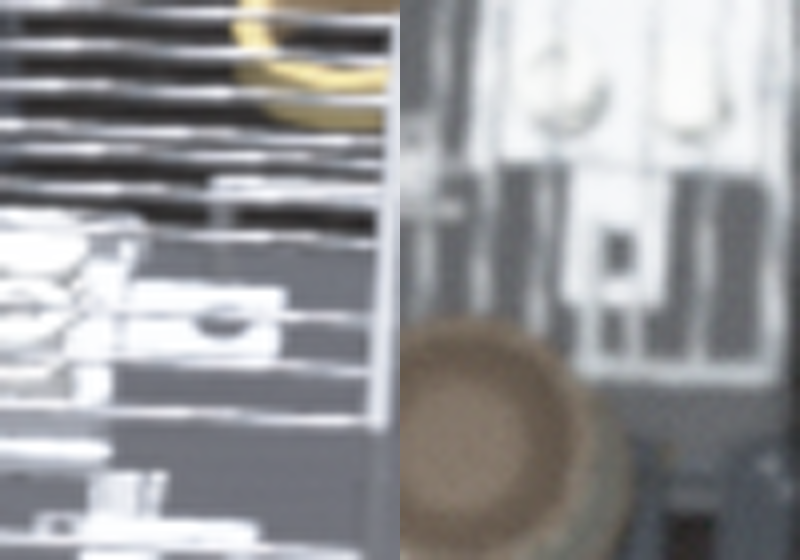

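Emit:
servo_tool(
  slide=[
    [-0.0015,0.002,0.004],
    [-0.0015,0.002,0.012],
    [-0.0015,0.002,0.02],
    [-0.0015,0.002,0.024],
    [-0.0015,0.002,0.024],
  ],
  spin=[0,0,0,0,0],
  grip=[1,1,1,1,1],
)

```text
time_s: 17.2
tcp_pos: [0.4966, 0.132, 0.0814]
ee_rot: [[0.999, -0.035, -0.003], [-0.035, -0.999, -0.002], [-0.003, 0.002, -1.0]]
wrist_force: [0.6, -0.2, -0.9]
gripper_width: 0.208
gripper_force: 30.0
```

Emit:
servo_tool(
  slide=[
    [0,0,0.005],
    [0,0,0.009],
    [0,0,0.009],
    [-0.002,0,0.009],
    [-0.004,0,0.009],
  ],
  spin=[0,0,0,0,0],
  grip=[1,1,1,1,1],
)

```text
time_s: 17.62
tcp_pos: [0.4935, 0.1328, 0.0741]
ee_rot: [[0.999, -0.035, 0.0], [-0.035, -0.999, 0.0], [0.0, -0.0, -1.0]]
wrist_force: [-0.2, -0.6, -1.0]
gripper_width: 0.201
gripper_force: 30.0
```

Emit:
servo_tool(
  slide=[
    [-0.002,0,0],
    [-0.004,0,0],
    [-0.007,0,0],
    [-0.01,0,0],
    [-0.014,0,0],
  ],
  spin=[0,0,0,0,0],
  grip=[1,1,1,1,1],
)

```text
time_s: 18.03
tcp_pos: [0.4797, 0.1334, 0.0743]
ee_rot: [[0.999, -0.035, 0.001], [-0.035, -0.999, 0.0], [0.001, -0.001, -1.0]]
wrist_force: [1.8, 0.5, -0.6]
gripper_width: 0.202
gripper_force: 30.0
```

Emit:
servo_tool(
  slide=[
    [-0.004,0,0],
    [-0.009,0,0],
    [-0.014,0,0],
    [-0.019,0,0],
    [-0.024,0,0],
  ],
  spin=[0,0,0,0,0],
  grip=[1,1,1,1,1],
)

```text
time_s: 18.45
tcp_pos: [0.4551, 0.1342, 0.0742]
ee_rot: [[0.999, -0.034, 0.0], [-0.034, -0.999, 0.0], [0.0, -0.0, -1.0]]
wrist_force: [1.3, 0.4, -1.3]
gripper_width: 0.2
gripper_force: 30.0
```

Emit:
servo_tool(
  slide=[
    [-0.005,0,0],
    [-0.01,0,0],
    [-0.015,0,0],
    [-0.02,0,0],
    [-0.025,0,0],
  ],
  spin=[0,0,0,0,0],
  grip=[1,1,1,1,1],
)

```text
time_s: 18.87
tcp_pos: [0.4302, 0.1351, 0.0741]
ee_rot: [[0.999, -0.034, 0.0], [-0.034, -0.999, 0.0], [0.0, -0.0, -1.0]]
wrist_force: [1.3, -0.6, -0.9]
gripper_width: 0.202
gripper_force: 30.0
```

Emit:
servo_tool(
  slide=[
    [-0.004,0,0],
    [-0.007,0,0],
    [-0.01,0,0],
    [-0.012,0,0],
    [-0.013,0,0],
  ],
  spin=[0,0,0,0,0],
  grip=[1,1,1,1,1],
)

```text
time_s: 19.28
tcp_pos: [0.4174, 0.1354, 0.0741]
ee_rot: [[0.999, -0.034, 0.0], [-0.034, -0.999, 0.0], [0.0, -0.0, -1.0]]
wrist_force: [1.8, 0.7, -0.5]
gripper_width: 0.203
gripper_force: 30.0
```

```bash
python3 - <<'E'
from h import *
leg=legnow();print('leg',leg)
for n in('side','top'):
    c=capture(n); np.savez(n+'8.npz',**c)
    for k in('bolt_hole','tray_hole','sample_a'): print(n,k,[(np.array(r['point']),round(r['conf'],2)) for r in tip_of(k,n)[:2]])
E
```

```text
t 19.2833 tcp [0.4174 0.1354 0.0741] F [ 1.8488  0.7153 -0.5217] w 0.20324301902805897 29.976731669157743
moment [ 0.2885 -0.3817  0.1227]
leg [0.5538 0.1307 0.0691]
side bolt_hole [(array([0.643 , 0.2596, 0.0341]), 0.58)]
side tray_hole [(array([0.5637, 0.1311, 0.0334]), 0.73), (array([ 0.4126,  0.0739, -0.0007]), 0.18)]
side sample_a [(array([0.6365, 0.1541, 0.0208]), 0.65), (array([0.6352, 0.1025, 0.0142]), 0.43)]
top bolt_hole []
top tray_hole [(array([0.5568, 0.1329, 0.0355]), 0.87)]
top sample_a [(array([0.6364, 0.1577, 0.0181]), 0.6), (array([0.6384, 0.099 , 0.0206]), 0.44)]
```

Emit:
servo_tool(
  slide=[
    [-0.002,0,0],
    [-0.004,0,0],
    [-0.006,0,0],
    [-0.007,0,0],
    [-0.008,0,0],
  ],
  spin=[0,0,0,0,0],
  grip=[1,1,1,1,1],
)

```text
time_s: 20.1
tcp_pos: [0.4094, 0.1357, 0.0741]
ee_rot: [[0.999, -0.034, 0.0], [-0.034, -0.999, 0.0], [0.0, -0.0, -1.0]]
wrist_force: [1.3, 0.5, -0.8]
gripper_width: 0.2
gripper_force: 30.0
```

Emit:
servo_tool(
  slide=[
    [-0.001,0,0],
    [-0.002,0,0],
    [-0.003,0,0],
    [-0.003,0,0],
    [-0.003,0,0],
  ],
  spin=[0,0,0,0,0],
  grip=[1,1,1,1,1],
)

```text
time_s: 20.52
tcp_pos: [0.4065, 0.1358, 0.074]
ee_rot: [[0.999, -0.035, -0.0], [-0.035, -0.999, -0.0], [-0.0, 0.0, -1.0]]
wrist_force: [-0.3, 0.4, -1.3]
gripper_width: 0.205
gripper_force: 30.0
```

Emit:
servo_tool(
  slide=[
    [-0.001,0,0],
    [-0.002,0,0],
    [-0.002,0,0],
    [-0.002,0,0],
    [-0.002,0,0],
  ],
  spin=[0,0,0,0,0],
  grip=[1,1,1,1,1],
)

```text
time_s: 20.93
tcp_pos: [0.4061, 0.1366, 0.0745]
ee_rot: [[0.999, -0.034, 0.003], [-0.034, -0.999, 0.002], [0.003, -0.002, -1.0]]
wrist_force: [6.1, -0.1, -3.5]
gripper_width: 0.202
gripper_force: 30.0
```

Emit:
servo_tool(
  slide=[
    [-0.001,0,0],
    [-0.002,0,0],
    [-0.002,0,0],
    [-0.002,0,0],
    [-0.002,0,0],
  ],
  spin=[0,0,0,0,0],
  grip=[1,1,1,1,1],
)

```text
time_s: 21.35
tcp_pos: [0.406, 0.1375, 0.0749]
ee_rot: [[0.999, -0.034, 0.007], [-0.034, -0.999, 0.004], [0.007, -0.004, -1.0]]
wrist_force: [12.1, -2.8, -5.8]
gripper_width: 0.202
gripper_force: 30.0
```

Emit:
servo_tool(
  slide=[
    [0.004,0,0],
    [0.008,0,0],
    [0.011,0,0],
    [0.011,0,0],
    [0.011,0,0],
  ],
  spin=[0,0,0,0,0],
  grip=[1,1,1,1,1],
)

```text
time_s: 21.77
tcp_pos: [0.4131, 0.1351, 0.0738]
ee_rot: [[0.999, -0.035, -0.001], [-0.035, -0.999, -0.001], [-0.001, 0.001, -1.0]]
wrist_force: [0.4, -0.7, -0.7]
gripper_width: 0.202
gripper_force: 30.0
```

```bash
python3 - <<'E'
from h import *
leg=legnow();print('leg',leg)
for n in('side','top'):
    c=capture(n); np.savez(n+'9.npz',**c)
    for k in('bolt_hole','tray_hole','sample_a'): print(n,k,[(np.array(r['point']),round(r['conf'],2)) for r in tip_of(k,n)[:2]])
    if n=='side':
        u0,v0=200,190; f=lambda X:(proj(c,X)-[u0,v0])*5
        print('tip',f(leg-[0,0,.048]),'bend',f(leg),'hole exp',f([.550,.1318,.036]))
        cv2.imwrite('pics/c9.png',cv2.resize(c['pixels'][v0:v0+110,u0:u0+140],None,fx=5,fy=5,interpolation=cv2.INTER_CUBIC))
E
```

```text
t 21.7667 tcp [0.4131 0.1351 0.0738] F [ 0.3573 -0.7067 -0.7308] w 0.20175058073752275 29.95100607164204
moment [-0.0576  0.0091 -0.0073]
leg [0.5496 0.1304 0.0686]
side bolt_hole [(array([0.6426, 0.2663, 0.0333]), 0.67)]
side tray_hole [(array([0.5518, 0.1314, 0.034 ]), 0.9)]
side sample_a [(array([0.6246, 0.1552, 0.0191]), 0.62), (array([0.6263, 0.1014, 0.0144]), 0.47)]
tip [446.0847 271.282 ] bend [449.2831 211.4286] hole exp [446.4261 253.8422]
top bolt_hole [(array([0.6403, 0.2617, 0.0392]), 0.72)]
top tray_hole [(array([0.5485, 0.1343, 0.0354]), 0.69)]
top sample_a [(array([0.6286, 0.1589, 0.0176]), 0.69), (array([0.6259, 0.099 , 0.0193]), 0.42)]
```

View pics/c9.png

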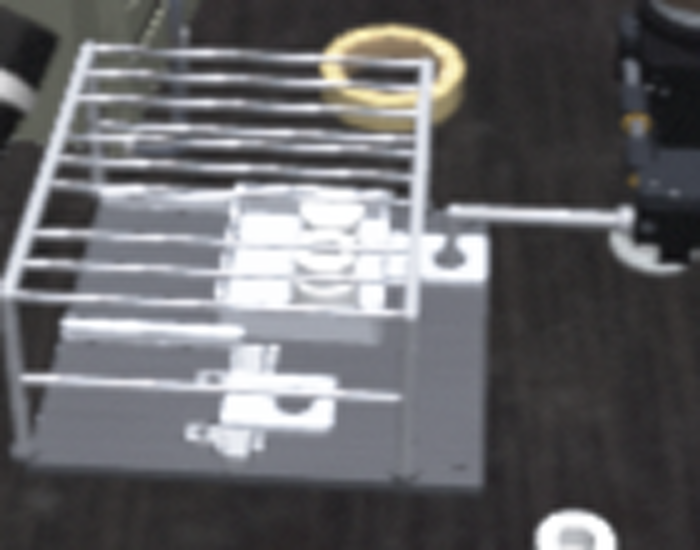

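Emit:
servo_tool(
  slide=[
    [0,0,-0.008],
    [0,0,-0.025],
    [0,0,-0.055],
    [-0.005,0,-0.095],
    [-0.01,0,-0.135],
  ],
  spin=[0,0,0,0,0],
  grip=[1,1,1,1,1],
)

```text
time_s: 22.58
tcp_pos: [0.4028, 0.1353, 0.2107]
ee_rot: [[0.999, -0.035, -0.001], [-0.035, -0.999, -0.001], [-0.001, 0.001, -1.0]]
wrist_force: [1.5, 0.7, -1.4]
gripper_width: 0.203
gripper_force: 30.0
```

Emit:
servo_tool(
  slide=[
    [0.002,0.01,0],
    [0.008,0.04,0],
    [0.015,0.075,0],
    [0.023,0.115,0],
    [0.031,0.153,0],
  ],
  spin=[0,0,0,0,0],
  grip=[1,1,1,1,1],
)

```text
time_s: 23.0
tcp_pos: [0.429, -0.0196, 0.21]
ee_rot: [[0.999, -0.033, 0.001], [-0.033, -0.999, 0.001], [0.001, -0.001, -1.0]]
wrist_force: [0.4, 0.5, -1.4]
gripper_width: 0.204
gripper_force: 30.0
```

Emit:
servo_tool(
  slide=[
    [0.008,0.039,0],
    [0.016,0.078,0],
    [0.023,0.115,0],
    [0.031,0.153,0],
    [0.038,0.19,0],
  ],
  spin=[0,0,0,0,0],
  grip=[1,1,1,1,1],
)

```text
time_s: 23.42
tcp_pos: [0.4605, -0.2114, 0.2097]
ee_rot: [[0.999, -0.035, 0.001], [-0.035, -0.999, -0.0], [0.001, 0.0, -1.0]]
wrist_force: [1.2, 0.2, -0.9]
gripper_width: 0.206
gripper_force: 30.0
```

Emit:
servo_tool(
  slide=[
    [0.007,0.036,0],
    [0.013,0.066,0],
    [0.018,0.09,0],
    [0.022,0.108,0],
    [0.024,0.119,0],
  ],
  spin=[2,5,8,10,11.35],
  grip=[1,1,1,1,1],
)

```text
time_s: 23.83
tcp_pos: [0.4804, -0.3311, 0.2091]
ee_rot: [[0.972, -0.234, -0.0], [-0.234, -0.972, -0.0], [-0.0, 0.0, -1.0]]
wrist_force: [-0.3, 0.1, -0.6]
gripper_width: 0.205
gripper_force: 30.0
```

Emit:
servo_tool(
  slide=[
    [0,0,0],
    [0,0,0],
    [0,0,0],
    [0,0,0],
    [0,0,0],
  ],
  spin=[0,0,0,0,0],
  grip=[1,1,1,1,1],
)

```text
time_s: 24.25
tcp_pos: [0.4806, -0.3281, 0.2094]
ee_rot: [[0.973, -0.229, 0.0], [-0.229, -0.973, -0.0], [0.0, -0.0, -1.0]]
wrist_force: [0.8, -0.6, -1.3]
gripper_width: 0.201
gripper_force: 30.0
```

```bash
python3 - <<'E'
from h import *
s=st(); R=np.array(s['ee_rot']); p=np.array(s['tcp_pos']); print(R)
print('to stand, tool axes', R.T@(np.array([.4795,-.3298,.2101])-p), 'spin', -13.35-np.degrees(np.arctan2(R[1,0],R[0,0])), 'sign: spin = -(that)')
pr=lambda q:p+R@np.array(q)
for n in('side','top'):
    c=capture(n); np.savez(n+'10.npz',**c)
    a,b=pr([.141,0,.001]),pr([.04,0,.001]); u0,v0=((255,85) if n=='side' else (345,170))
    print(n,'end',(proj(c,a)-[u0,v0])*8,'mid',(proj(c,b)-[u0,v0])*8)
    cv2.imwrite(f'pics/{n}10.png',cv2.resize(c['pixels'][v0:v0+70,u0:u0+70],None,fx=8,fy=8,interpolation=cv2.INTER_CUBIC))
a=cv2.imread('pics/side10.png');b=cv2.imread('pics/top10.png'); cv2.imwrite('pics/c10.png',np.hstack([a[:,:400],b[:,:400]]))
E
```

```text
t 24.25 tcp [ 0.4806 -0.3281  0.2094] F [ 0.847  -0.6177 -1.3222] w 0.20131274765704704 29.951072176918387
[[ 0.9734 -0.229   0.0003]
 [-0.229  -0.9734 -0.    ]
 [ 0.0003 -0.0001 -1.    ]]
to stand, tool axes [-0.0007  0.0019 -0.0007] spin -0.10960019056792802 sign: spin = -(that)
side end [131.7915 335.6435] mid [332.679  359.4876]
top end [380.415  188.8618] mid [329.3294 438.424 ]
```

View pics/c10.png

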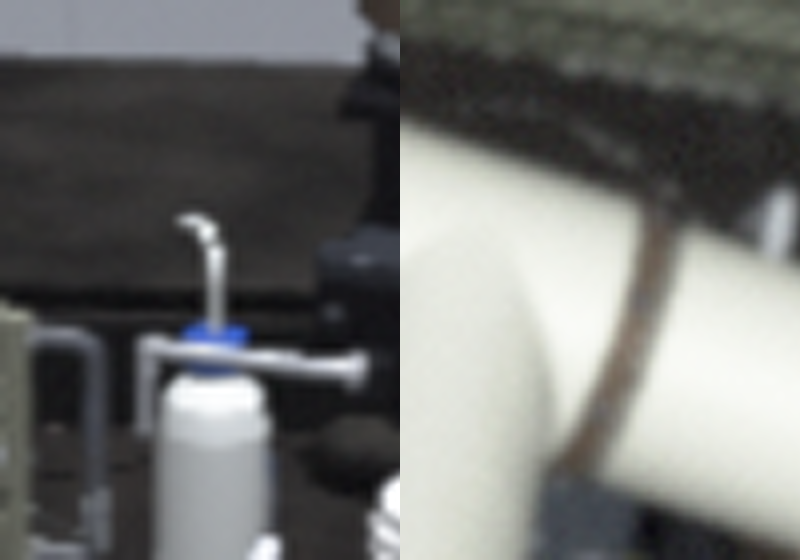

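Emit:
servo_tool(
  slide=[
    [0,0.0018,0.01],
    [0,0.0018,0.04],
    [0,0.0018,0.07],
    [0,0.0018,0.09],
    [0,0.0018,0.1],
  ],
  spin=[0,0,0,0,0],
  grip=[1,1,1,1,1],
)

```text
time_s: 24.77
tcp_pos: [0.478, -0.3298, 0.1053]
ee_rot: [[0.973, -0.231, -0.006], [-0.231, -0.973, 0.003], [-0.006, -0.001, -1.0]]
wrist_force: [0.1, -0.0, -1.1]
gripper_width: 0.201
gripper_force: 30.0
```

Emit:
servo_tool(
  slide=[
    [0,0,0],
    [0,0,0.002],
    [0,0,0.006],
    [0,0,0.01],
    [0,0,0.012],
  ],
  spin=[0,0,0,0,0],
  grip=[1,1,1,1,1],
)

```text
time_s: 25.18
tcp_pos: [0.4805, -0.3309, 0.0976]
ee_rot: [[0.973, -0.231, 0.001], [-0.231, -0.973, -0.0], [0.002, 0.0, -1.0]]
wrist_force: [0.4, -0.8, -0.6]
gripper_width: 0.201
gripper_force: 30.0
```

Emit:
servo_tool(
  slide=[
    [0,0,0],
    [0,0,0],
    [0,0,0],
    [0,0,0],
    [0,0,0],
  ],
  spin=[0,0,0,0,0],
  grip=[1,1,1,1,1],
)

```text
time_s: 25.6
tcp_pos: [0.4802, -0.3309, 0.0973]
ee_rot: [[0.973, -0.231, 0.0], [-0.231, -0.973, -0.0], [0.0, 0.0, -1.0]]
wrist_force: [-0.0, -0.4, -0.1]
gripper_width: 0.201
gripper_force: 30.0
```

Emit:
servo_tool(
  slide=[
    [0,-0.001,0.002],
    [0,-0.001,0.004],
    [0,-0.001,0.0055],
    [0,-0.001,0.0055],
    [0,-0.001,0.0055],
  ],
  spin=[0,0,0,0,0],
  grip=[1,1,1,1,1],
)

```text
time_s: 26.02
tcp_pos: [0.4803, -0.3298, 0.0913]
ee_rot: [[0.973, -0.231, -0.0], [-0.231, -0.973, 0.0], [-0.001, -0.0, -1.0]]
wrist_force: [-0.5, 0.6, -1.2]
gripper_width: 0.202
gripper_force: 30.0
```

Emit:
servo_tool(
  slide=[
    [0,0,0.001],
    [0,0,0.0015],
    [0,0,0.0015],
    [0,0,0.0015],
    [0,0,0.0015],
  ],
  spin=[0,0,0,0,0],
  grip=[1,1,1,1,1],
)

```text
time_s: 26.43
tcp_pos: [0.4804, -0.3299, 0.0901]
ee_rot: [[0.973, -0.231, 0.0], [-0.231, -0.973, -0.0], [0.0, 0.0, -1.0]]
wrist_force: [0.5, 0.2, -1.4]
gripper_width: 0.206
gripper_force: 30.0
```

Emit:
servo_tool(
  slide=[
    [0,0,0.0005],
    [0,0,0.001],
    [0,0,0.001],
    [0,0,0.001],
    [0,0,0.001],
  ],
  spin=[0,0,0,0,0],
  grip=[1,1,1,1,1],
)

```text
time_s: 26.85
tcp_pos: [0.4805, -0.3299, 0.09]
ee_rot: [[0.973, -0.23, 0.0], [-0.23, -0.973, -0.0], [0.0, 0.0, -1.0]]
wrist_force: [-1.6, 1.4, 5.9]
gripper_width: 0.204
gripper_force: 30.0
```

Emit:
servo_tool(
  slide=[
    [0,0,0],
    [0,0,0],
    [0,0,0],
    [0,0,0],
    [0,0,0],
  ],
  spin=[0,0,0,0,0],
  grip=[1,1,1,1,1],
)

```text
time_s: 27.27
tcp_pos: [0.4805, -0.3299, 0.09]
ee_rot: [[0.973, -0.23, 0.0], [-0.23, -0.973, -0.0], [0.001, 0.0, -1.0]]
wrist_force: [-1.6, 1.4, 5.3]
gripper_width: 0.206
gripper_force: 30.0
```

Resting on the stand (contact at the original height). Release and retreat.

Emit:
servo_tool(
  slide=[
    [0,0,-0.0005],
    [0,0,-0.0005],
    [0,0,-0.0005],
    [0,0,-0.0005],
    [0,0,-0.0005],
  ],
  spin=[0,0,0,0,0],
  grip=[0.72,0.6,0.5,0.4,0.3],
)

```text
time_s: 27.68
tcp_pos: [0.4803, -0.3299, 0.0893]
ee_rot: [[0.973, -0.231, -0.0], [-0.231, -0.973, 0.0], [-0.0, -0.0, -1.0]]
wrist_force: [-0.9, -0.6, -0.7]
gripper_width: 0.495
gripper_force: 0.0
```

Emit:
servo_tool(
  slide=[
    [0,0,0],
    [0,0,0],
    [0,0,0],
    [0,0,0],
    [0,0,0],
  ],
  spin=[0,0,0,0,0],
  grip=[0.2,0.2,0.2,0.2,0.2],
)

```text
time_s: 28.1
tcp_pos: [0.4804, -0.3299, 0.0895]
ee_rot: [[0.973, -0.231, 0.0], [-0.231, -0.973, -0.0], [0.0, 0.0, -1.0]]
wrist_force: [-0.9, -0.4, 0.2]
gripper_width: 0.786
gripper_force: 0.0
```

Emit:
servo_tool(
  slide=[
    [0,0,-0.005],
    [0,0,-0.025],
    [0,0,-0.055],
    [0,0,-0.09],
    [0,0,-0.13],
  ],
  spin=[0,0,0,0,0],
  grip=[0.2,0.2,0.2,0.2,0.2],
)

```text
time_s: 28.52
tcp_pos: [0.4794, -0.3294, 0.22]
ee_rot: [[0.973, -0.231, -0.003], [-0.231, -0.973, 0.001], [-0.003, -0.001, -1.0]]
wrist_force: [1.5, -1.0, -0.7]
gripper_width: 0.797
gripper_force: 0.0
```

Emit:
servo_tool(
  slide=[
    [0,-0.03,0],
    [0,-0.07,0],
    [0,-0.11,0],
    [0,-0.14,0],
    [0,-0.15,0],
  ],
  spin=[0,0,0,0,0],
  grip=[0.2,0.2,0.2,0.2,0.2],
)

```text
time_s: 28.93
tcp_pos: [0.5156, -0.1808, 0.2204]
ee_rot: [[0.974, -0.227, 0.001], [-0.227, -0.974, 0.0], [0.001, -0.001, -1.0]]
wrist_force: [0.2, 0.6, 0.2]
gripper_width: 0.799
gripper_force: 0.0
```

Emit:
servo_tool(
  slide=[
    [0,0,0],
    [0,0,0],
    [0,0,0],
    [0,0,0],
    [0,0,0],
  ],
  spin=[0,0,0,0,0],
  grip=[0.2,0.2,0.2,0.2,0.2],
)

```text
time_s: 29.35
tcp_pos: [0.5146, -0.185, 0.2194]
ee_rot: [[0.973, -0.232, -0.0], [-0.232, -0.973, -0.0], [-0.0, 0.0, -1.0]]
wrist_force: [0.2, -0.1, 1.1]
gripper_width: 0.799
gripper_force: 0.0
```

```bash
python3 - <<'E'
from h import *
st()
for n in('side','top'):
    c=capture(n); np.savez(n+'11.npz',**c)
    for k in('rod','bolt_hole','tray_hole','sample_a','petri','tape_roll'): print(n,k,[(np.array(r['point']),round(r['conf'],2)) for r in tip_of(k,n)[:2]])
z=lambda p:np.load(p+'.npz')['pixels']
f=lambda im,u,v:cv2.resize(im[v:v+70,u:u+100],None,fx=4,fy=4,interpolation=cv2.INTER_CUBIC)
A=[f(z('side0'),260,130),f(z('side11'),260,130),f(z('side11'),200,205),f(z('top11'),330,190)]
cv2.imwrite('pics/c11.png',np.vstack([np.hstack(A[:2]),np.hstack(A[2:])]))
E
```

```text
t 29.35 tcp [ 0.5146 -0.185   0.2194] F [ 0.2226 -0.1022  1.0702] w 0.799081317521333 0.0
side rod [(array([ 0.4754, -0.3265,  0.0849]), 0.63)]
side bolt_hole [(array([ 0.4144,  0.0735, -0.0016]), 0.63), (array([0.6407, 0.2596, 0.034 ]), 0.47)]
side tray_hole [(array([0.5493, 0.1319, 0.0328]), 0.8)]
side sample_a [(array([0.626 , 0.102 , 0.0118]), 0.62), (array([0.6259, 0.1573, 0.0156]), 0.48)]
side petri [(array([ 0.4133,  0.0765, -0.0012]), 0.76)]
side tape_roll [(array([ 0.5882, -0.1049,  0.0028]), 0.58)]
top rod [(array([ 0.4719, -0.327 ,  0.0826]), 0.71)]
top bolt_hole [(array([0.6403, 0.2611, 0.0348]), 0.68)]
top tray_hole [(array([0.5476, 0.1343, 0.0308]), 0.8)]
top sample_a [(array([0.6291, 0.1596, 0.0209]), 0.58), (array([0.6234, 0.0987, 0.0178]), 0.56)]
top petri [(array([0.4148, 0.074 , 0.0018]), 0.57)]
top tape_roll []
```

View pics/c11.png

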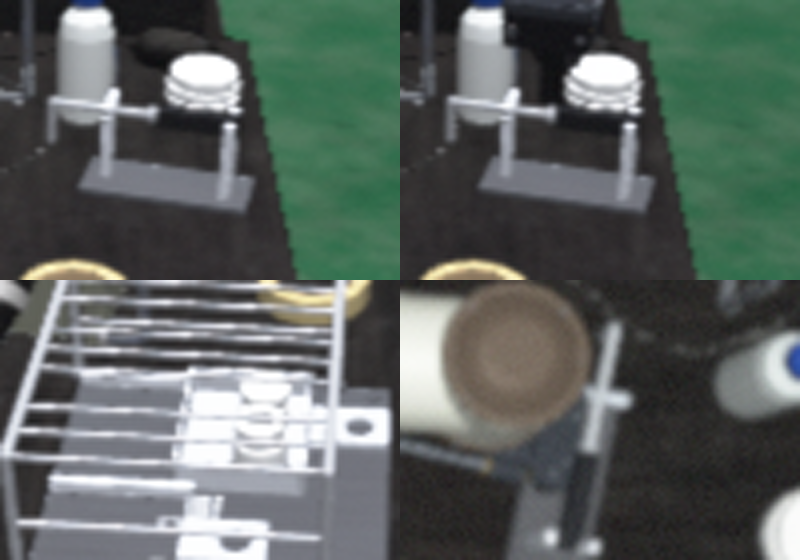

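```bash
python3 -c "
from station import *
print(finish_job())"
```

```text
the job is handed in; nothing more can be done
None
```

The job is handed in at about 29 s of the 69 s: the bolt is back at its left stop, the tray is drawn out to its stop with both samples upright, and the rod lies on its stand as before with the gripper clear. The verdict was not returned.

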